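Square a tube rack into the reader's corner and hold it

ROBOT

A 6-joint arm with a two-finger parallel gripper is mounted at the origin on the work surface. World frame = base frame: x ahead of the robot, y to its left, z up, the work surface at z = 0. Lengths are in mm, angles in degrees, forces in N, time in s.
With the tool pointing down it reaches from about 300 to 850 mm from the base axis. Payload 4.2 kg.
Tool frame: the origin (TCP) lies midway between the tips of the shut fingers; the grasp point (between the pads) lies 19 mm behind it (env.hold_point_z is the z of the grasp point in the tool frame, in mm); z points along the fingers, y is the direction in which the jaws open and shut (so a half turn about z gives the same grasp; the last joint's range is limited). The gripper opens to 91 mm and grips with 3 to 60 N. Pads are 32 mm wide; open, the fingers measure 118 mm over their backs; the gripper's body (76 mm by 178 mm) begins 60 mm behind the grasp point.
Start: joints at [-65.833, 18.312, 89.639, -0, 72.044, -1.146], TCP at [245.856, -519.806, 213.976] pointing down, gripper open.
Joint ranges: [-177.97, 177.97], [-48.28, 115.42], [12.27, 149.76], [-77.06, 257.06], [2.81, 150.46], [-146.56, 146.56]. Speed limits (degrees/s): [147.25, 147.25, 180, 180, 180, 180].

INTERFACE

Orientations are given as [roll, pitch, yaw] about the fixed x, y, z axes, in that order (R = Rz(yaw) Ry(pitch) Rx(roll)).
In Python, from workcell import env, grab_frame, camera_params, spotter gives the robot as it stands. The module is installed in compiled form; this text tells all that it offers.
- The arm moves only by the shell command python3 -m jog 'ROWS' [FORCE]. ROWS is text: rows parted by semicolons, each of 7 numbers parted by spaces: the turn, a rotation vector about the world's x, y, z in units of 5 degrees (1.0 is 5 degrees), then the shift along the world's x, y, z in units of 25 mm (1.0 is 25 mm), then the opening, from 0 (shut) to 1 (fully open). A call has 1 to 5 rows; each row is the pose to reach, as a shift and turn from the pose commanded when the call began; what a row does not reach only later rows make up. A row lasts 1/8 s, in which the tool goes at most 62.5 mm and 10.7 degrees, less where a joint would pass 70% of its speed; a pose out of reach is approached as far as the arm can. A call with a gripper value outside its range is refused whole. The fingers move at their own pace and stop on an object; FORCE is the grip in N (left out, the last holds). Time passes only in rows, so rows that repeat a pose let the fingers close. It gives the time, the measured TCP pose, the force and the opening at its end, in the units of the state.
- env.state(): the state, without advancing time (a new reading comes with each control period).
- grab_frame(name): name is "scene" or "side" or "wrist"; returns the picture (384x512x3 uint8, red, green, blue); there is no depth.
- camera_params(name): a dict with "K" (3x3 intrinsics, pixels), "rvec" (rotation vector, rad) and "tvec" (3), from world to camera coordinates, as OpenCV has them. Camera axes: x right, y down, z forward; pixel columns grow to the right and rows downward; lengths in mm; the calibration is good to about 2 mm. A picture is of the moment at which its call begins: read the wrist's pose just before it. camera_params takes no time and is no camera call; for the wrist camera it gives the pose at the moment of the call.
- env.job_done(): hands the job in, once; it reports no verdict.
Trained networks look in the newest picture that a camera, given by its name, has taken for a name from the list of things; names that differ only in an ending like _2 or _b are one class to them, and where a whole thing is asked for, a point or a joint stands for the part that bears it (a point fixed in the world has none). Each returns a list of dicts, best first, with "conf" (0 to 1); they miss things now and then, are a little off and sometimes report something else, mostly with a low value. They report only what shows in the picture. A call takes as long as a camera call. They do not tell look-alikes from the thing itself.
- spotter.look_for(query, camera): "box" ([left, top, width, height] in pixels, round what is visible of it).
- spotter.trace(query, camera): "region" (384x512 bool, what is visible of it) and "box" ([left, top, width, height] in pixels, round what is visible of it).
The state is a dict: "time_s": time; "qpos": joint angles; "qvel": joint speeds; "effort": joint torques, N m; "ee_pos": TCP position; "ee_rot": TCP orientation; "force": force on the tool from outside, world axes, zero at the start; "torque": the same for the moment, N m; "gripper_width": finger opening in mm.
Only numpy, scipy, OpenCV 4.12 (cv2) and the standard library are available. Lean on these libraries where they do the work, as an engineer would, in place of code of your own. Each camera call takes 0.05 s, during which the arm holds its last target. There are 200 camera calls.

TASK

Pick up the grey rack of capped tubes, keep it upright, and set it down on the deck of the flatbed rack reader. Slide it into the corner where the two metal fences meet, long side flush against the long fence and end flush against the short fence, and press it firmly against both at once. Finish while still holding the rack and pressing it into the corner, so that it can be read; leave the other things on the bench where they are.

Things in the scene. Friction and masses are not known exactly. Their poses are not given: they have to be found in the camera images.
- rack: Loose rigid tube rack, a grey plastic block 100 mm long (its x) by 60 mm wide (its y) by 45 mm tall, with 15 short capped tubes fixed in it whose caps rise to 60 mm above its underside. About 0.3 kg (0.2 to 0.4). Starts standing on the bench. Origin: centre of its underside, z up. Grip it from above across the 60 mm width; turned end for end it serves just as well.
- reader: Fixed flatbed rack reader, white box 220 (x) by 180 (y) by 45 mm tall on the bench, a dark window in its flat polished deck, on which the rack slides easily (friction about 0.25, fences too). Origin: centre of its underside; at yaw 0 its x points away from the robot, its y to the robot's left. Two rigid dark steel fences stand on the deck along its +y and +x sides; the other two sides are open.
- corner (a point): Inner corner at deck level, where the inner faces of the two fences meet, 80 mm along x and 60 mm along y from the reader's origin and 45 mm above the bench. Axes as the reader's: the deck lies towards -x and -y of it. The fully home rack has its origin at (-50, -30, 0) mm in this frame, its long side along the corner's x.
- long_fence: Long fence, fixed to the reader: dark steel strip 170 mm long (along the reader's x), 12 mm thick, 14 mm high above the deck, along the reader's +y side. Its inner face looks to the reader's -y. Origin: middle of its underside. No parts are above or behind it, so a finger may pass over it.
- short_fence: Short fence, fixed to the reader: dark steel strip 110 mm long (along the reader's y), 12 mm thick, 14 mm high above the deck, along the reader's +x side. Its inner face looks to the reader's -x. Origin: middle of its underside.
- bottle: Bystander: green glass bottle, 48 mm across, 130 mm tall, standing on the bench beyond the work. Origin: centre of its underside.
- jar: Bystander: white jar with black cap, 44 mm across, 60 mm tall, standing on the bench between the robot and the work. Origin: centre of its underside.
- slide_box: Bystander: slim box for slides, 35 (x) by 85 (y) by 24 mm, blue with white lid, lying on the bench beyond the work, right of the bottle. Origin: centre of its underside.
There are look-alikes about, which are no part of the job. Leave any orange or yellow look-alike of the rack alone.

How it is judged:
By the outcome, as a careful person would: the job done as asked, in the order asked, and still so for the second after the job is handed in, while the arm keeps its last pose, push and grip.
It also fails if it takes over 45 s, if anything falls off the work surface, if the arm or the gripper's body presses on something with over 40 N, if the wrist force passes 120 N, or if a joint passes its speed limit or range.

## Working session

There is one attempt and no reset: what is moved stays moved. The work goes in short steps, Python scripts to look and compute and a shell command to move; the robot and the scene stay as the last step left them, time stands still between calls to the robot, and variables do not carry over. Pictures are saved under pics/ and viewed, about 8 in all and at most 12, crops included, and the job is handed in when it is done.

```bash
mkdir -p pics; cat > h.py <<'E'
import numpy as np, cv2
from workcell import env, grab_frame, camera_params, spotter
def save(im,n): cv2.imwrite('pics/'+n,im[:,:,::-1])
def cam(n):
    p=camera_params(n); R=cv2.Rodrigues(np.array(p['rvec'],float))[0]
    return np.array(p['K'],float),R,np.array(p['tvec'],float).ravel()
def toplane(c,uv,z):
    K,R,t=c; uv=np.atleast_2d(uv).astype(float)
    d=np.c_[uv,np.ones(len(uv))]@np.linalg.inv(K).T@R
    o=-R.T@t
    return (o+d*((z-o[2])/d[:,2])[:,None])[:,:2]
def proj(c,P):
    K,R,t=c; q=(np.atleast_2d(P)@R.T+t)@K.T; return q[:,:2]/q[:,2:]
E
python3 - <<'E'
from h import *
a=grab_frame('scene');b=grab_frame('side')
save(a,'scene0.png');save(b,'side0.png')
for n in('scene','side'):
    K,R,t=cam(n);print(n,(-R.T@t).round(),K[0,0])
    for q in('rack','reader','long_fence','short_fence','jar','bottle','slide_box'):
        print(q,[(round(d['conf'],2),d['box']) for d in spotter.look_for(q,n)][:4])
print(env.state())
E
```

```text
scene [ 977. -491.  736.] 380.514629122213
rack [(0.81, [134.8, 193.2, 42.6, 35.2]), (0.7, [180.2, 217.9, 41.2, 34.6]), (0.56, [119.4, 257.5, 57.5, 58.2])]
reader [(0.89, [243.4, 133.6, 99.7, 76.1])]
long_fence [(0.74, [276.2, 128.1, 57.8, 27.6])]
short_fence [(0.53, [317.3, 150.0, 20.8, 31.4])]
jar [(0.71, [197.5, 155.6, 13.8, 24.1])]
bottle [(0.61, [311.5, 195.1, 23.9, 50.1])]
slide_box [(0.75, [286.6, 240.3, 30.2, 38.6]), (0.43, [194.8, 156.6, 17.1, 22.9])]
side [379. 492. 616.] 378.78596884420483
rack [(0.78, [335.8, 162.7, 56.0, 43.7]), (0.7, [305.6, 109.0, 34.1, 41.7]), (0.57, [279.5, 147.0, 48.1, 38.5]), (0.42, [146.5, 212.7, 140.7, 120.6])]
reader [(0.93, [143.9, 214.2, 146.4, 119.7])]
long_fence [(0.85, [156.7, 273.0, 100.1, 34.7])]
short_fence []
jar [(0.87, [330.5, 219.7, 29.6, 38.0])]
bottle [(0.84, [171.1, 150.4, 25.3, 55.2])]
slide_box [(0.81, [193.1, 152.8, 22.8, 33.0])]
{'time_s': 0.8, 'qpos': array([-6.58313068e+01,  1.83101078e+01,  8.96377460e+01, -1.03050884e-03,
        7.20433536e+01, -1.14573224e+00]), 'qvel': array([-0.01647896, -0.02324401, -0.07046196,  0.00145839,  0.12173007,
       -0.0383617 ]), 'effort': array([ 1.69526966e-04, -4.12298799e+01, -2.32217127e+01,  7.26071396e-02,
        3.75123520e-02, -1.57287388e-05]), 'ee_pos': array([ 245.87049093, -519.81295288,  214.00242191]), 'ee_rot': array([1.79991229e+02, 1.15597543e-03, 2.53147429e+01]), 'force': array([ 0.31562769, -0.11637365,  0.47909778]), 'torque': array([-0.01580044,  0.01363762,  0.03224701]), 'gripper_width': 91.38988594741988}
```

```bash
python3 - <<'E'
import cv2
a=cv2.imread('pics/scene0.png');b=cv2.imread('pics/side0.png')
cv2.imwrite('pics/sc2.png',cv2.resize(a[110:330,100:360],None,fx=3,fy=2.7)[:600])
cv2.imwrite('pics/si2.png',cv2.resize(b[95:345,135:400],None,fx=3,fy=2.4))
E
```

```text
(no output)
```

View pics/sc2.png

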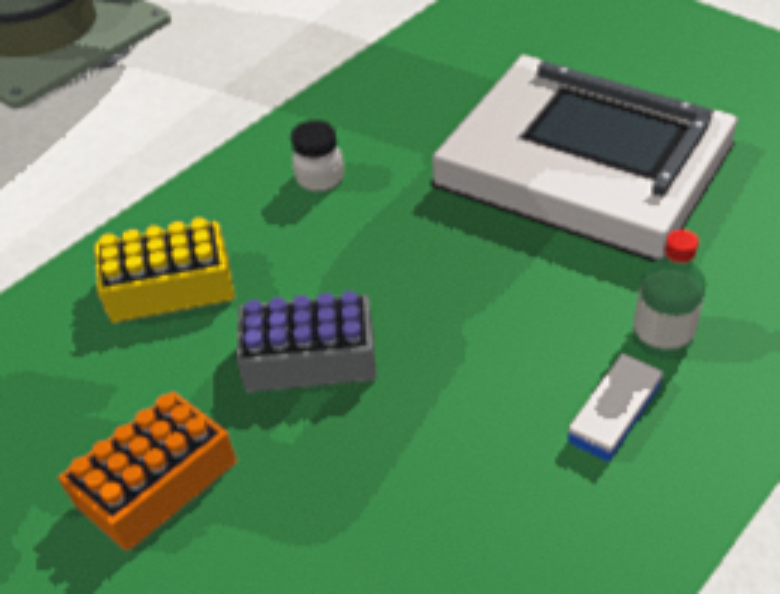

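View pics/si2.png

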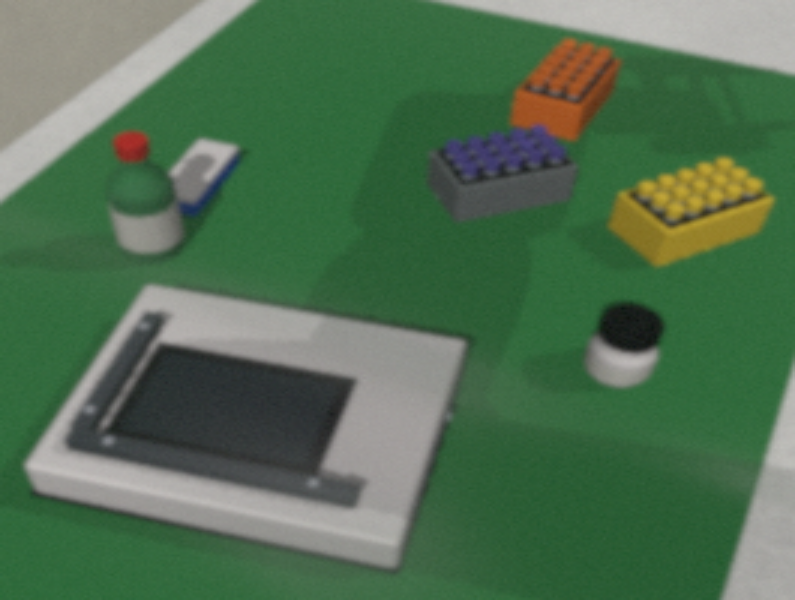

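The scene view shows the grey rack with violet caps at crop (240-375, 292-390), which is full-image box (180,218). In the side view it is box (279,147). The reader's fence corner is at the far left end. I'll fit poses to the traced silhouettes from both cameras.

```bash
cat > fit.py <<'E'
from h import *
from scipy.optimize import minimize
def bx(cx,cy,lx,ly,z0,z1): return np.array([[cx+i*lx/2,cy+j*ly/2,z] for i in(-1,1) for j in(-1,1) for z in(z0,z1)])
RACK=[np.r_[bx(0,0,100,60,0,45)],np.r_[bx(0,0,88,50,45,60)]]
READER=[bx(0,0,220,180,0,45),bx(1,66,170,12,45,59),bx(86,17,12,110,45,59)]
S=4
def render(c,parts,p):
    a=np.deg2rad(p[2]);R=np.array([[np.cos(a),-np.sin(a),0],[np.sin(a),np.cos(a),0],[0,0,1]])
    m=np.zeros((384*S,512*S),np.uint8)
    for P in parts:
        q=proj(c,P@R.T+[p[0],p[1],p[3] if len(p)>3 else 0])
        cv2.fillConvexPoly(m,cv2.convexHull(np.round((q+.5)*S*16).astype(np.int32)),255,shift=4)
    return cv2.resize(m,(512,384),interpolation=cv2.INTER_AREA)/255.
def fit(parts,obs,p0):
    f=lambda p:sum(np.abs(render(c,parts,p)-r).sum()/r.sum() for c,r in obs)
    r=minimize(f,p0,method='Nelder-Mead',options=dict(initial_simplex=np.array([p0]+[np.array(p0)+d for d in([15,0,0],[0,15,0],[0,0,8])]),xatol=.05,fatol=1e-4))
    return r.x,r.fun
E
python3 - <<'E'
from fit import *
cs={n:cam(n) for n in('scene','side')}
def pick(q,n,b):
    return min(spotter.trace(q,n),key=lambda d:np.hypot(d['box'][0]-b[0],d['box'][1]-b[1]))['region']
for q,parts,bs in(('rack',RACK,dict(scene=(180,218),side=(280,147))),('reader',READER,dict(scene=(243,134),side=(144,214)))):
    obs={n:(cs[n],pick(q,n,bs[n]).astype(float)) for n in bs}
    x0=np.mean([toplane(c,np.array(np.nonzero(r))[::-1].mean(1),25)[0] for c,r in obs.values()],0)
    for sel in(['scene','side'],['scene'],['side']):
        o=[obs[s] for s in sel]
        best=min((fit(parts,o,[*x0,y]) for y in((-60,-30,0,30,60,90) if q=='rack' else (-30,0,30))),key=lambda t:t[1])
        print(q,sel,best[0].round(1),round(best[1],3))
for q in('jar','bottle','slide_box'):
    for n in cs:
        b=spotter.look_for(q,n)[0]['box'];print(q,n,toplane(cs[n],[b[0]+b[2]/2,b[1]+b[3]/2],30).round())
E
```

```text
rack ['scene', 'side'] [ 553.7 -165.7   45.9] 0.187
rack ['scene'] [ 551.1 -163.5   45.8] 0.087
rack ['side'] [ 555.7 -165.9   44.4] 0.087
reader ['scene', 'side'] [590.1 160.   10.1] 0.076
reader ['scene'] [587.4 162.7   9.7] 0.033
reader ['side'] [591.9 159.3   9.8] 0.021
jar scene [[405.   2.]]
jar side [[403.   1.]]
bottle scene [[752.  41.]]
bottle side [[778.  -8.]]
slide_box scene [[771. -81.]]
slide_box side [[751. -53.]]
```

```bash
python3 -m jog '0 0 4 8 9.2 0 1;0 0 4 8 9.2 0 1;0 0 4 8 9.2 0 1;0 0 4 8 9.2 0 1;0 0 4 8 9.2 0 1' 50
```

```text
time_s: 1.92
ee_pos: [447.1, -288.0, 214.2]
ee_rot: [180.0, -0.0, 45.3]
force: [-0.2, -1.2, -0.5]
gripper_width: 91.4
```

```bash
python3 - <<'E'
from h import *
for n,bs in (('scene',[(134.8,193.2,42.6,35.2),(119.4,257.5,57.5,58.2)]),):
    for b in bs: print(toplane(cam(n),[b[0]+b[2]/2,b[1]+b[3]/2],30))
E
```

```text
[[ 415.41492597 -179.30206859]]
[[ 555.76085416 -327.21411198]]
```

```bash
python3 -m jog '0 0 0 4.3 5 -2 1;0 0 0 4.3 5 -2 1;0 0 0 4.3 5 -2 1;0 0 0 4.3 5 -2 1'
python3 - <<'E'
from fit import *
env.state();c=cam('wrist');im=grab_frame('wrist');save(im,'w1.png')
print(env.state()['ee_pos'],env.state()['ee_rot'])
for d in spotter.trace('rack','wrist'):
    r=d['region'].astype(float);print(d['conf'],d['box'])
    print(min((fit(RACK,[(c,r)],[553,-165,y]) for y in(35,45,55)),key=lambda t:t[1]))
    q=(render(c,RACK,[553,-165,45])*255).astype(np.uint8)
    cs,_=cv2.findContours(q,0,2);o=im.copy();cv2.drawContours(o,cs,-1,(255,0,0),1);save(o,'w1.png')
E
```

```text
time_s: 2.42
ee_pos: [554.4, -162.2, 162.5]
ee_rot: [-179.9, 0.0, 45.6]
force: [0.5, -0.6, 0.6]
gripper_width: 91.2
[ 553.60508236 -163.74626793  163.25694274] [-1.79936192e+02  6.01524075e-02  4.54694226e+01]
0.91 [219.8, 129.3, 66.3, 114.9]
(array([ 554.41411414, -163.16162611,   44.7661081 ]), np.float64(0.023201715011749006))
0.66 [306.6, 240.8, 49.3, 73.4]
(array([ 493.61209074, -336.26257614,   57.30284988]), np.float64(4.417890706578489))
0.65 [136.3, 239.1, 61.2, 92.1]
(array([ 377.27175594, -465.84937933,   57.67614279]), np.float64(1.0))
```

View pics/w1.png

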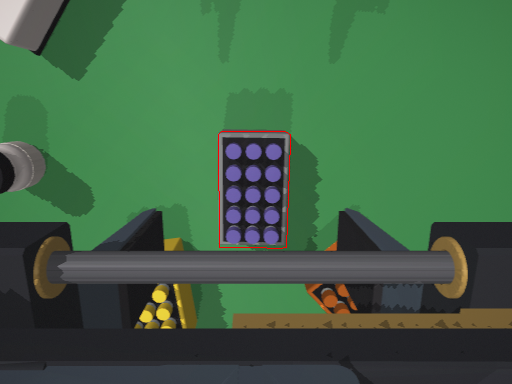

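The wrist view shows the violet-capped rack at pixels (219-291, 131-247), centred between the fingers. The red outline is the model and it matches. I'll descend and grip.

```bash
python3 -m jog '0 0 -0.1 0 0 -2.4 1;0 0 -0.1 0 0 -4.7 1;0 0 -0.1 0 0 -5.75 1;0 0 -0.1 0 0 -5.75 1;0 0 -0.1 0 0 -5.75 1' 50
python3 -m jog '0 0 0 0 0 0 0;0 0 0 0 0 0 0;0 0 0 0 0 0 0;0 0 0 0 0 0 0;0 0 0 0 0 0 0' 50
python3 -m jog '0 0 0 0 0 0 0;0 0 0 0 0 0 0;0 0 0 0 0 0.4 0;0 0 0 0 0 1 0;0 0 0 0 0 1 0' 50
```

```text
time_s: 3.15
ee_pos: [554.3, -166.0, 22.0]
ee_rot: [179.8, -0.1, 44.7]
force: [-0.2, -0.3, 1.1]
gripper_width: 91.0
time_s: 3.78
ee_pos: [553.8, -164.9, 20.7]
ee_rot: [179.9, -0.0, 44.8]
force: [-0.8, -0.3, 3.6]
gripper_width: 59.5
time_s: 4.4
ee_pos: [554.3, -165.1, 46.6]
ee_rot: [179.9, -0.1, 44.8]
force: [-0.0, 0.7, -3.9]
gripper_width: 59.7
```

```bash
python3 -m jog '0 0 0 0 0 1.5 0;0 0 -1 0.2 1 2.6 0;0 0 -2 0.4 3 2.6 0;0 0 -3 0.6 5 2.6 0;0 0 -4 0.8 7 2.6 0'
python3 -m jog '0 0 -1 0.2 2 0 0;0 0 -2 0.4 4 0 0;0 0 -3 0.6 5.5 0 0;0 0 -3 0.8 6.2 0 0;0 0 -3 0.8 6.2 0 0'
python3 - <<'E'
from fit import *
import time
c={}
for n in('scene','side','wrist'):
    c[n]=cam(n);im=grab_frame(n);save(im,n+'2.png')
s=env.state();print(s['ee_pos'],s['ee_rot'],s['gripper_width'])
w=cv2.imread('pics/wrist2.png')
hp=[594,165,90.]
for parts,p,col in((READER,[590.1,160.5,10,0],(0,0,255)),):
    for P in parts:
        a=np.deg2rad(p[2]);R=np.array([[np.cos(a),-np.sin(a),0],[np.sin(a),np.cos(a),0],[0,0,1]])
        q=proj(c['wrist'],P@R.T+[p[0],p[1],0]).round().astype(int)
        for i,j in((1,3),(1,5),(3,7),(5,7),(0,2),(0,4),(2,6),(4,6)): cv2.line(w,tuple(map(int,q[i])),tuple(map(int,q[j])),col,1)
cv2.imwrite('pics/w2.png',w)
for d in spotter.trace('reader','wrist')[:1]: print(d['conf'],d['box'])
E
```

```text
time_s: 5.03
ee_pos: [573.1, 11.6, 110.1]
ee_rot: [-180.0, 0.0, 24.6]
force: [-0.3, 0.4, -2.9]
gripper_width: 59.7
time_s: 5.65
ee_pos: [593.4, 165.6, 109.8]
ee_rot: [180.0, 0.0, 10.0]
force: [-0.1, -0.9, -2.6]
gripper_width: 59.5
[593.02527887 163.6507385  110.034474  ] [1.79952491e+02 6.04191759e-02 9.77390658e+00] 59.65290754332904
0.71 [117.9, 40.7, 277.7, 276.0]
```

View pics/w2.png

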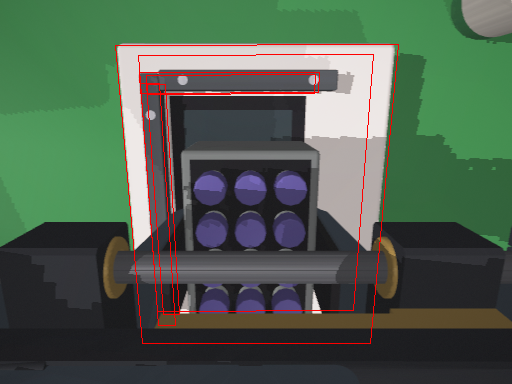

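The fitted reader outline matches the wrist view. The short fence is along row 80 and the long fence along columns 145-175. The rack sits clear of both. I'll lower onto the deck.

```bash
python3 -m jog '0 0 0 0 0 -1 0;0 0 0 0 0 -1.5 0;0 0 0 0 0 -1.7 0;0 0 0 0 0 -1.78 0;0 0 0 0 0 -1.78 0' 50
python3 -m jog '0 0 0 0 0 -0.03 0;0 0 0 0 0 -0.03 0;0 0 0 0 0 -0.03 0'
python3 -c "
from workcell import env;s=env.state();print(s['ee_pos'],s['ee_rot'],s['force'],s['torque'])"
```

```text
time_s: 6.48
ee_pos: [593.8, 165.2, 66.2]
ee_rot: [180.0, -0.1, 9.8]
force: [-0.7, 0.8, -3.2]
gripper_width: 59.7
time_s: 6.85
ee_pos: [593.8, 165.4, 65.7]
ee_rot: [180.0, -0.1, 9.8]
force: [0.1, -0.1, 1.1]
gripper_width: 59.7
[593.84735718 165.35167143  65.721344  ] [ 1.79998873e+02 -8.25742411e-02  9.82013136e+00] [ 0.12734187 -0.14286657  1.12954866] [-0.11360211  0.11645469  0.01092924]
```

```bash
python3 -m jog '0 0 0 -0.05 0.3 0 0;0 0 0 -0.1 0.55 0 0;0 0 0 -0.13 0.73 0 0;0 0 0 -0.14 0.8 0 0;0 0 0 -0.14 0.8 0 0' 50
python3 -m jog '0 0 0 -0.01 0.05 0 0;0 0 0 -0.02 0.1 0 0;0 0 0 -0.02 0.1 0 0'
python3 -m jog '0 0 0 -0.01 0.05 0 0;0 0 0 -0.02 0.1 0 0;0 0 0 -0.02 0.1 0 0'
```

```text
time_s: 7.48
ee_pos: [590.3, 185.6, 65.7]
ee_rot: [180.0, -0.1, 9.9]
force: [0.4, -1.9, 5.5]
gripper_width: 59.6
time_s: 7.85
ee_pos: [589.9, 187.9, 65.7]
ee_rot: [180.0, -0.1, 9.8]
force: [0.6, -2.0, 5.8]
gripper_width: 59.8
time_s: 8.22
ee_pos: [589.5, 189.9, 65.7]
ee_rot: [179.9, -0.1, 9.8]
force: [0.9, -4.0, 5.9]
gripper_width: 59.8
```

```bash
python3 -m jog '0 0 0 -0.01 0.05 0 0;0 0 0 -0.01 0.05 0 0;0 0 0 -0.01 0.05 0 0'
python3 -m jog '0 0 0 -0.01 0.05 0 0;0 0 0 -0.01 0.05 0 0;0 0 0 -0.01 0.05 0 0'
python3 -c "
from workcell import env;s=env.state();print(s['ee_pos'],s['ee_rot'],s['force'],s['torque'])"
```

```text
time_s: 8.6
ee_pos: [589.4, 190.0, 65.7]
ee_rot: [179.8, -0.1, 9.8]
force: [1.4, -7.5, 6.5]
gripper_width: 59.4
time_s: 8.98
ee_pos: [589.4, 190.1, 65.8]
ee_rot: [179.7, -0.1, 9.9]
force: [2.9, -10.8, 6.8]
gripper_width: 59.9
[589.41785394 190.05592512  65.81954129] [ 1.79716558e+02 -8.04918006e-02  9.85151789e+00] [  2.93835805 -10.81720837   6.84745658] [-1.9507908  -0.24845619 -0.17651177]
```

```bash
python3 -m jog '0 0 0 0.3 0.05 0 0;0 0 0 0.55 0.1 0 0;0 0 0 0.75 0.13 0 0;0 0 0 0.87 0.15 0 0;0 0 0 0.87 0.15 0 0' 55
python3 -m jog '0 0 0 0.06 0.01 0 0;0 0 0 0.12 0.02 0 0;0 0 0 0.12 0.02 0 0'
python3 -c "
from workcell import env;s=env.state();print(s['ee_pos'],s['ee_rot'],s['force'],s['torque'])"
```

```text
time_s: 9.6
ee_pos: [607.3, 193.1, 66.0]
ee_rot: [179.7, 0.4, 9.9]
force: [-8.0, -12.1, 13.1]
gripper_width: 59.6
time_s: 9.98
ee_pos: [609.9, 193.6, 66.0]
ee_rot: [179.7, 0.4, 9.9]
force: [-8.2, -12.2, 13.3]
gripper_width: 59.8
[609.90190608 193.5700179   66.00485653] [179.69875747   0.44306098   9.85314507] [ -8.16549442 -12.21697737  13.33719144] [-1.96725916  1.16858676 -0.03296788]
```

```bash
python3 -m jog '0 0 0 0.06 0.01 0.02 0;0 0 0 0.12 0.02 0.02 0;0 0 0 0.12 0.02 0.02 0'
python3 -m jog '0 0 0 0.06 0.01 0 0;0 0 0 0.12 0.02 0 0;0 0 0 0.12 0.02 0 0'
python3 -c "
from workcell import env;s=env.state();print(s['ee_pos'],s['ee_rot'],s['force'],s['torque'])"
```

```text
time_s: 10.35
ee_pos: [612.9, 194.1, 66.0]
ee_rot: [179.7, 0.5, 9.9]
force: [-7.1, -11.6, 12.3]
gripper_width: 59.7
time_s: 10.72
ee_pos: [616.0, 194.6, 66.0]
ee_rot: [179.7, 0.5, 9.8]
force: [-7.7, -11.7, 12.0]
gripper_width: 59.8
[615.96808535 194.60978468  66.02158733] [179.70194551   0.45028922   9.84834461] [ -7.6869366  -11.713161    11.97388737] [-1.89037458  1.06992053 -0.0842189 ]
```

```bash
python3 -m jog '0 0 0 0.04 0.007 0 0;0 0 0 0.08 0.014 0 0;0 0 0 0.08 0.014 0 0'
python3 -m jog '0 0 0 0.04 0.007 0 0;0 0 0 0.08 0.014 0 0;0 0 0 0.08 0.014 0 0'
python3 -c "
from workcell import env;s=env.state();print(s['ee_pos'],s['ee_rot'],s['force'],s['torque'])"
```

```text
time_s: 11.1
ee_pos: [616.3, 194.7, 66.1]
ee_rot: [179.7, 0.6, 9.8]
force: [-11.3, -12.7, 14.2]
gripper_width: 59.4
time_s: 11.48
ee_pos: [616.4, 194.7, 66.3]
ee_rot: [179.7, 0.9, 9.8]
force: [-16.2, -12.7, 18.1]
gripper_width: 59.8
[616.4012979  194.69707049  66.27118544] [179.68649032   0.89011359   9.83581273] [-16.17362834 -12.66991136  18.11353149] [-2.13560813  2.2674819  -0.09913693]
```

```bash
python3 -m jog '0.05 -0.1 0 -0.01 0.04 0 0;0.09 -0.17 0 -0.015 0.08 0 0;0.09 -0.17 0 -0.015 0.08 0 0' 60
python3 -c "
from workcell import env;s=env.state();print(s['ee_pos'],s['ee_rot'],s['force'],s['torque'])"
```

```text
time_s: 11.85
ee_pos: [616.3, 194.7, 65.7]
ee_rot: [179.8, -0.0, 9.9]
force: [-13.3, -18.3, 16.1]
gripper_width: 59.6
[616.30962647 194.68899409  65.74100969] [ 1.79797096e+02 -3.61064563e-04  9.85775884e+00] [-13.26047055 -18.28829193  16.08222171] [-3.13716927  2.39064884 -0.2143407 ]
```

```bash
python3 -m jog '0.04 -0.04 0 0.03 0.01 0 0;0.05 -0.06 0 0.07 0.02 0 0;0.05 -0.06 0 0.07 0.02 0 0;0.05 -0.06 0 0.07 0.02 0 0' 60
python3 - <<'E'
from fit import *
o=[]
for n in('side','wrist','scene'):
    c=cam(n);im=grab_frame(n)
    ds=[d for d in spotter.trace('rack',n)]
    for d in ds: 
        b=d['box'];p=toplane(c,[b[0]+b[2]/2,b[1]+b[3]/2],75)[0]
        if np.hypot(*(p-[615,195]))<60: print(n,d['conf'],b)
    save(im,n+'3.png');o.append(im)
s=env.state();print(s['ee_pos'],s['ee_rot'],s['force'],s['torque'],s['gripper_width'])
a=cv2.resize(o[0][180:350,120:320],(400,340));
b=cv2.resize(o[1],(400,300)); c=cv2.resize(o[2][80:250,230:400],(340,340))
v=np.zeros((600,800,3),np.uint8);v[:300,:400]=b;v[:340,400:740]=c;v[340:600,400:]=0
v[300:600,:400]=a[20:320]
save(v,'v3.png')
E
```

```text
time_s: 12.35
ee_pos: [616.3, 194.6, 65.7]
ee_rot: [180.0, -0.1, 9.9]
force: [-16.8, -18.2, 19.8]
gripper_width: 59.4
side 0.83 [199.9, 240.4, 29.1, 48.8]
wrist 0.8 [183.6, 143.0, 134.4, 172.9]
scene 0.64 [289.0, 135.9, 41.5, 31.6]
[616.36026767 194.6459798   65.68948121] [ 1.79956272e+02 -1.00840716e-01  9.86234297e+00] [-16.74505458 -20.25741165  18.95360187] [-3.5863037   3.07516793 -0.35551425] 59.77768208172772
```

View pics/v3.png

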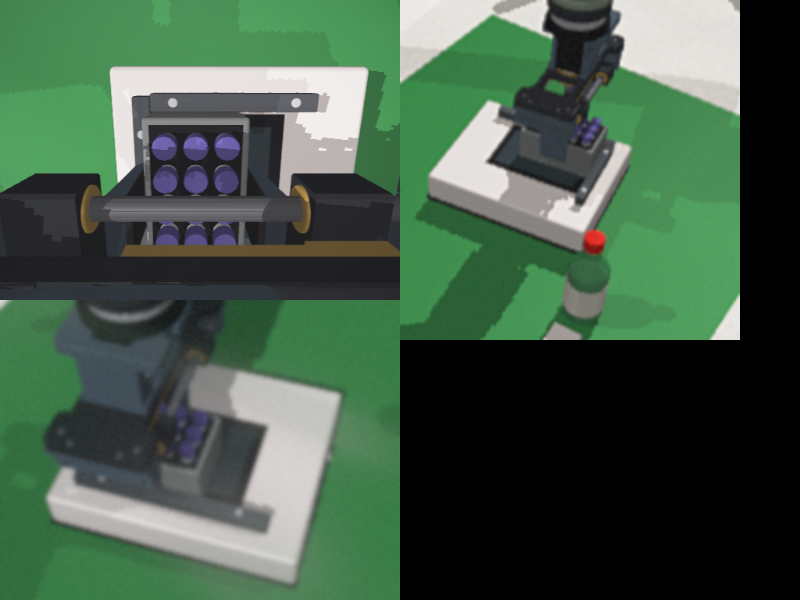

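```bash
python3 - <<'E'
from fit import *
c=cam('wrist');w=cv2.imread('pics/wrist3.png')
a=np.deg2rad(9.86);R=np.array([[np.cos(a),-np.sin(a),0],[np.sin(a),np.cos(a),0],[0,0,1]])
s=env.state()
home=np.array([*s['ee_pos'][:2],45])+R@[1.5,0,0]   # rack origin from grasp; corner assumed in contact
for P,col in((bx(0,0,100,60,0,45),(0,255,255)),(bx(56,-13+0,12,110,0,14),(0,0,255)),(bx(-29,36,170,12,0,14),(0,0,255))):
    q=proj(c,P@R.T+home).round().astype(int)
    for i,j in((1,3),(1,5),(3,7),(5,7),(4,6),(0,2)): cv2.line(w,tuple(map(int,q[i])),tuple(map(int,q[j])),col,1)
v=cv2.resize(w[90:260,120:370],None,fx=3.2,fy=3.2,interpolation=2)
cv2.imwrite('pics/v4.png',v)
print(s['time_s'],s['force'])
E
```

```text
12.65 [-16.74505458 -20.25741165  18.95360187]
```

View pics/v4.png

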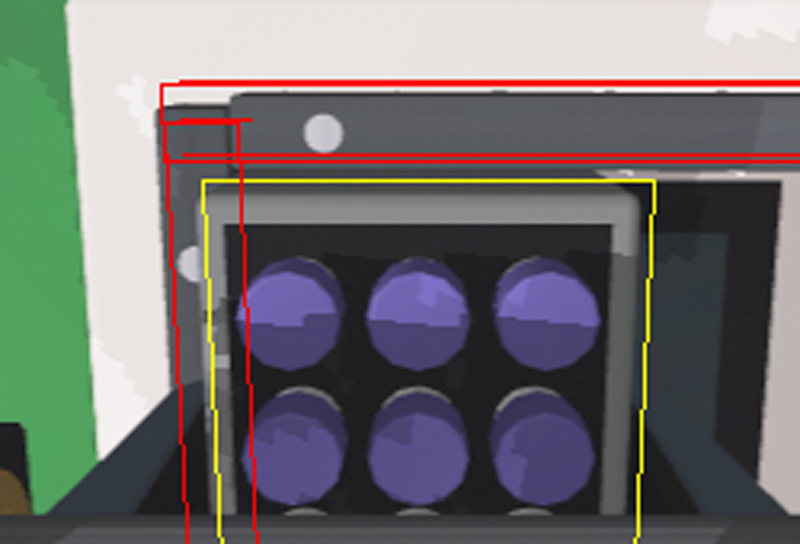

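```bash
python3 -m jog '0.03 -0.03 0 0.035 0.035 0 0;0.05 -0.06 0 0.07 0.07 0 0;0.05 -0.06 0 0.07 0.07 0 0;0.05 -0.06 0 0.07 0.07 0 0' 60
python3 -m jog '0 0 0 0 0 0 0;0 0 0 0 0 0 0;0 0 0 0 0 0 0;0 0 0 0 0 0 0'
```

```text
time_s: 13.15
ee_pos: [616.4, 194.7, 65.7]
ee_rot: [-180.0, -0.2, 9.9]
force: [-20.4, -22.0, 23.4]
gripper_width: 59.8
time_s: 13.65
ee_pos: [616.4, 194.7, 65.7]
ee_rot: [180.0, -0.2, 9.9]
force: [-19.9, -22.2, 24.2]
gripper_width: 60.0
```

Stable, level and not moving, with about 24 N on the short-fence axis and 18 N on the long-fence axis. Handing in.

```bash
python3 -c "
from workcell import env;print(env.job_done());s=env.state();print(s['ee_pos'],s['ee_rot'],s['force'],s['gripper_width'])"
```

```text
the job is handed in; nothing more can be done
None
the job is handed in; nothing more can be done
```

I gripped the grey rack (violet caps) across its 60 mm width and carried it upright to the reader deck. I slid it against the long fence, then along it into the short fence, and handed in at about 13.7 s while still holding and pressing.

**Last checks:**
- **Push:** in the reader's axes, wrist force was about 23 N towards the short fence and 18 N towards the long fence. Some of the short-fence figure may be friction rather than contact. The pose held still for the last 0.5 s of moves.
- **Level and grip:** tilt was within 0.2° and yaw was 9.9°, against a fitted reader yaw of about 10°. Gripper opening was 60 mm.
- **Contact:** force rose sharply while the position stopped changing, first at the long fence and then at the short one.
- **Down-force:** the upward reaction at the end was about 24 N, well under the limits.

**What disagreed:** the rack stopped about 2–3 mm further along x than the image-fitted reader pose predicted, and about 1 mm short in y. The last wrist overlay was off by 1–4 pixels. Both are about what the calibration and fit would give, and the overlay showed no gap at either fence.

While sliding, the rack pitched up to 0.9°; I corrected that before finishing. I kept the path clear of the other objects, but I did not measure their positions again afterwards.

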